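Sift the brass nuts out of the drawer knobs and weigh the knobs

TASK

Lift the sieve by its handle, hold it above the blue crate and shake it side to side, across its handle bar, until all five brass nuts have dropped through into the crate, with the three wooden knobs left in the sieve. Then set the sieve, with the knobs in it, gently down in the middle of the scale's pan and let go. Keep the sieve roughly level throughout, let no knob fall into the crate, and do not disturb the mug, the jar or the book.

Things in the scene. Friction and masses are not known exactly. Their poses are not given: they have to be found in the camera images.
- sieve: The sieve (loose, about 0.35 kg empty): open green box, 158 mm along its x, 172 mm along y, grey metal grating as floor, walls rising 44 mm above it, on two 12 mm runners. A bail handle stands over it: wooden bar along x on a steel post at each end (x = +-82 mm). Origin: centre of the underside of the runners; z up. Start yaw within 0.45 rad of the world's.
- sieve_grip (a point): Centre of the sieve's wooden handle bar, 140 mm above the underside of the runners, over the centre of mass. The bar is 170 mm long (sieve x), 22 mm wide (y), 24 mm high (z): pinch it from above across its width, along y. Free below it down to the knobs, 52 mm above the runners' underside. Axes of the sieve.
- sieve_floor (a point): Top of the grating at its centre, 18 mm above the underside of the runners; axes of the sieve. A plain slick metal band, 48 mm wide (y -24 to 24), runs along x; on each side lie two slots along x, 26 mm wide, 6 mm bar between. Nuts stay on the band while carried level and calmly; quick shaking along y (60 mm strokes, over 4 m/s2) slides them into the slots.
- crate_in (a point): Centre of the inner floor of the blue open crate, fixed to the table (place and yaw vary), 6 mm above the table. Outside 240 mm along its x, 300 mm along its y, rim 85 mm above the table, walls 6 mm. Crate x, y along its sides, z up.
- pan_top (a point): Centre of the top of the scale's square steel pan, 220 x 220 mm, about 61 mm above the table when empty. The grey scale is fixed to the table (place and yaw vary); its low dial (50 mm high, white face, red pointer) lies on the pan's -x side. Pan x, y along its sides, z up.
- pan (a joint): Sprung pan of the scale, m: 0 empty, growing as it is pressed down, at most 0.012; about 0.9 N/mm after 0.7 N of preload. The sieve with the knobs presses it down some 3 to 5 mm.
- nut0_c (a point): Centre of brass nut 1 of 5 (loose, 14 g): hexagonal, 20 mm across the corners, 9 mm thick, its z along the thickness. Starts flat on the sieve's plain band.
- nut1_c (a point): Centre of brass nut 2 of 5 (loose, 14 g): hexagonal, 20 mm across the corners, 9 mm thick, its z along the thickness. Starts flat on the sieve's plain band.
- nut2_c (a point): Centre of brass nut 3 of 5 (loose, 14 g): hexagonal, 20 mm across the corners, 9 mm thick, its z along the thickness. Starts flat on the sieve's plain band.
- nut3_c (a point): Centre of brass nut 4 of 5 (loose, 14 g): hexagonal, 20 mm across the corners, 9 mm thick, its z along the thickness. Starts flat on the sieve's plain band.
- nut4_c (a point): Centre of brass nut 5 of 5 (loose, 14 g): hexagonal, 20 mm across the corners, 9 mm thick, its z along the thickness. Starts flat on the sieve's plain band.
- knob0_c (a point): Centre of wooden drawer knob 1 of 3 (loose, 30 g): a dark barrel, 42 mm in diameter, 34 mm high, too big for the slots. Starts standing in the sieve beside the band.
- knob1_c (a point): Centre of wooden drawer knob 2 of 3 (loose, 30 g): a dark barrel, 42 mm in diameter, 34 mm high, too big for the slots. Starts standing in the sieve beside the band.
- knob2_c (a point): Centre of wooden drawer knob 3 of 3 (loose, 30 g): a dark barrel, 42 mm in diameter, 34 mm high, too big for the slots. Starts standing in the sieve beside the band.
- mug: Bystander: white mug, 76 mm wide, 85 mm high; origin under its centre.
- jar: Bystander: brown stoneware jar, 84 mm wide, 110 mm high; origin under its centre.
- book: Bystander: red book lying flat, 115 x 166 x 28 mm; origin under its centre.
Mind the look-alikes: they are no part of the job. What is shaped like the part that bears knob1_c but grey, orange or pink is not meant.

How it is judged:
By the outcome, as a careful person would: the job done as asked, in the order asked, and still so for the second after the job is handed in, with the robot touching nothing.
It also fails if it takes over 64 s, if anything falls off the work surface, if the arm or the gripper's body presses on something with over 40 N, if the wrist force passes 120 N, or if a joint passes its speed limit or range.

ROBOT

A 6-joint arm with a two-finger parallel gripper is mounted at the origin on the work surface. World frame = base frame: x ahead of the robot, y to its left, z up, the work surface at z = 0. Lengths are in mm, angles in rad, forces in N, time in s.
With the tool pointing down it reaches from about 350 to 975 mm from the base axis. Payload 7.1 kg.
Tool frame: the origin (TCP) lies on the front face of the gripper's body, between the roots of the fingers; the fingertips stand 80 mm ahead of it and the grasp point (between the pads) lies 61 mm ahead of it (ctrl.tcp_to_grasp is the distance from the TCP to the grasp point, in mm); z points along the fingers, y is the direction in which the jaws open and shut (so a half turn about z gives the same grasp; the last joint's range is limited). The gripper opens to 88 mm and grips with 3 to 60 N. Pads are 20 mm wide; open, the fingers measure 115 mm over their backs; the gripper's body (75 mm by 178 mm) begins 61 mm behind the grasp point.
Start: joints at [-1.187, 0.423, 1.63, -0, 1.089, -0.019], TCP at [245.013, -574.956, 302.675] pointing down, gripper open.
Joint ranges: [-3, 3], [-0.9, 2.11], [0.09, 2.58], [-1.31, 4.45], [0.11, 2.69], [-2.54, 2.54]. Speed limits (rad/s): [2.39, 2.39, 3.01, 3.14, 3.14, 3.14].

INTERFACE

Orientations are given as a rotation vector (axis times angle).
In Python, from workcell import telemetry, get_image, ctrl gives the robot as it stands.
- The arm moves only by the tool send_rows, never from a script. Its argument "rows" is a list of rows, each a list of 5 numbers: the shift along the tool's x, y, z in m, then the turn about the tool's z in rad, then the opening, from -1 (shut) to 1 (fully open). A call has 1 to 5 rows; each row shifts and turns the commanded pose from where the row before left it, along the tool's axes as they then stand; what a row does not reach is not made up. A row lasts 1/10 s, in which the tool goes at most 50 mm and 8.59 degrees, less where a joint would pass 70% of its speed; a pose out of reach is approached as far as the arm can. A call with a gripper value outside its range is refused whole. The fingers move at their own pace and stop on an object; the grip force is fixed at half the most. Time passes only in rows, so rows that do not move let the fingers close. It gives the time, the measured TCP pose, the force and the opening at its end, in the units of the state.
- telemetry.get_obs(): the state, without advancing time (a new reading comes with each control period).
- get_image(name): name is "scene" or "side" or "wrist"; returns a dict with "color" (400x640x3 uint8, blue, green, red), "z_map" (400x640 float32, mm along the optical axis (not along the pixel's ray), 0 where there is no reading), "camera_matrix" (3x3 intrinsics, pixels), "k1" (the pictures are not rectified: a ray, as slopes to the right and down, at radius r is drawn at 1 + k1 r^2 times it, then the intrinsics apply), "rvec" (rotation vector, rad) and "tvec" (3), from world to camera coordinates, as OpenCV has them. Camera axes: x right, y down, z forward; pixel columns grow to the right and rows downward; lengths in mm; the calibration is good to about 2 mm. A picture is of the moment at which its call begins.
- ctrl.close_job(): hands the job in, once; it reports no verdict.
The state is a dict: "t": time; "qpos": joint angles; "qvel": joint speeds; "joint_torque": joint torques, N m; "ee_pos": TCP position; "orientation": TCP orientation; "ft_force": force on the tool from outside, world axes, zero at the start; "moment": the same for the moment, N m; "width": finger opening in mm.
Only numpy, scipy, OpenCV 4.12 (cv2) and the standard library are available. Lean on these libraries where they do the work, as an engineer would, in place of code of your own. Each camera call takes 0.05 s, during which the arm holds its last target.

## Working session

There is one attempt and no reset: what is moved stays moved. The work goes in short steps, Python scripts to look and compute and a tool call to move; the robot and the scene stay as the last step left them, time stands still between calls to the robot, and variables do not carry over. Pictures are saved under pics/ and viewed, and the job is handed in when it is done.

Besides the shell and the picture viewer there is one more tool, called after "Call:" by a JSON object that holds its "fn" and its "kwargs", one argument or row to a line. send_rows: Moves the arm, as the interface text tells. Its arguments: {"type":"object","properties":{"rows":{"type":"array"}},"required":["rows"]}

```bash
mkdir -p pics; ls; cat > h.py <<'E'
import numpy as np, cv2
from workcell import telemetry, get_image, ctrl
def snap(n,fn=None):
    im=get_image(n)
    if fn: cv2.imwrite('pics/'+fn,im['color'])
    return im
def world(im):
    K=im['camera_matrix'];k1=im['k1'];h,w=im['z_map'].shape
    u,v=np.meshgrid(np.arange(w),np.arange(h))
    x=(u-K[0,2])/K[0,0];y=(v-K[1,2])/K[1,1]
    xd,yd=x.copy(),y.copy()
    for _ in range(8):
        s=1+k1*(x*x+y*y);x=xd/s;y=yd/s
    z=im['z_map'];P=np.stack([x*z,y*z,z],-1)
    R=cv2.Rodrigues(np.array(im['rvec'],float))[0];t=np.array(im['tvec'],float).ravel()
    W=(P-t)@R
    W[z==0]=np.nan
    return W
def proj(im,p):
    R=cv2.Rodrigues(np.array(im['rvec'],float))[0]
    c=R@np.array(p,float)+np.array(im['tvec'],float).ravel();s=c[:2]/c[2]
    s=s*(1+im['k1']*(s@s));K=im['camera_matrix']
    return K[0,0]*s[0]+K[0,2],K[1,1]*s[1]+K[1,2]
E
python3 - <<'E'
from h import *
for n in('scene','side','wrist'):
    im=snap(n,n+'0.png'); print(n,im['rvec'],im['tvec'],im['k1'])
print(telemetry.get_obs())
E
```

```text
pics
scene [ 1.8702055   1.8277164  -0.59925294] [-118.15625945 -421.57232348 1815.36231434] -0.050644619597530596
side [ 0.46370139 -2.68289168  1.23098877] [ 598.6547376   149.90052136 1465.20728589] -0.026159607535478
wrist [-2.43266285  1.60913583  0.2127061 ] [-623.3819647   -30.06998846  389.96282326] 0.0015470673963659603
{'t': 0.15, 'qpos': array([-1.18699230e+00,  4.23675666e-01,  1.63049698e+00,  1.85171802e-05,
        1.08860863e+00, -1.89787895e-02]), 'qvel': array([ 0.00126697, -0.00031932, -0.00070997, -0.00048705, -0.0010641 ,
       -0.00177078]), 'joint_torque': array([ 8.76607592e-04, -5.44984138e+01, -2.73920417e+01,  6.45406055e-02,
        2.04920856e-02, -8.04736578e-05]), 'ee_pos': array([ 244.90108429, -574.65551052,  302.08060992]), 'orientation': array([-3.07695305e+00, -6.28173968e-01,  3.13240761e-04]), 'ft_force': array([ 0.75632047, -0.10759612,  0.35119211]), 'moment': array([ 0.00409654, -0.02320917,  0.03886688]), 'width': 87.62388607295566}
```

View pics/scene0.png

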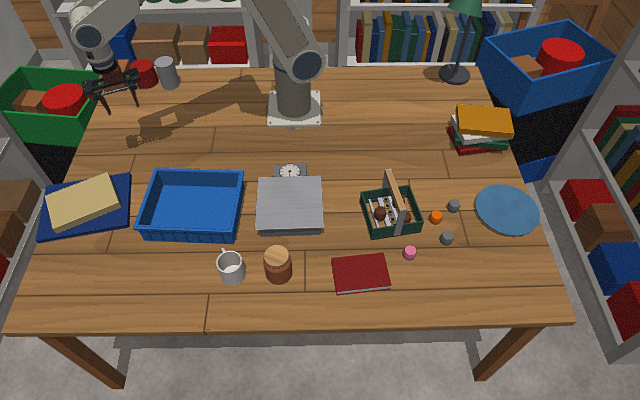

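View pics/side0.png

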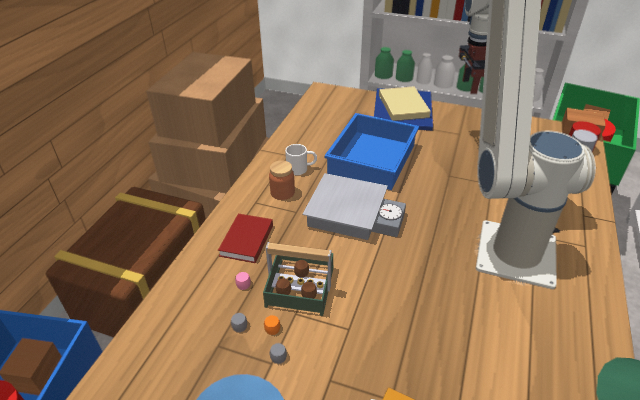

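View pics/wrist0.png

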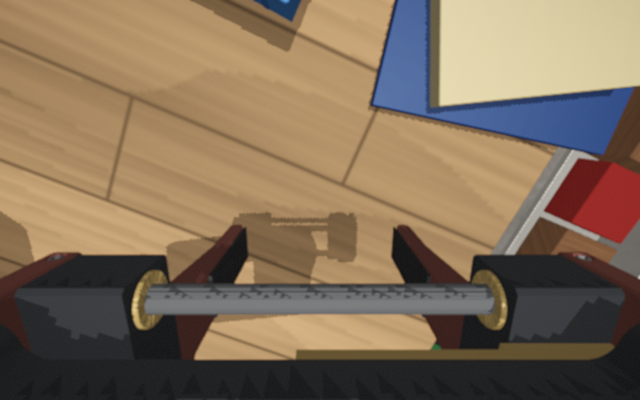

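The sieve is at scene (393,210), with its bar around (395,190). The blue crate is at (190,205) and the scale at (290,205), dial at (290,171).

Possible mix-ups:
- **Knobs:** the decoys are grey (453,205) and (447,238), orange (436,216) and pink (410,252). The real dark ones are inside the sieve.
- **Crate:** the blue bin at (550,60) and the blue book at (85,205) are not it.
- **Pan:** the blue plate at (507,210) is not it.

Next I'll measure these and take a close crop.

```bash
cat > m.py <<'E'
from h import *
def rect(Wxy):
    r=cv2.minAreaRect(Wxy.astype(np.float32)); return r
if __name__=='__main__':
    for n in('scene','side'):
        im=snap(n); W=world(im); c=im['color'].astype(int); hsv=cv2.cvtColor(im['color'],cv2.COLOR_BGR2HSV)
        x,y,z=W[...,0],W[...,1],W[...,2]
        reg=(x>250)&(x<900)&(y>-700)&(y<600)
        print(n)
        u,v=(393,210) if n=='scene' else (300,280)
        s=W[v,u]; print('sieve approx',s)
        near=(np.hypot(x-s[0],y-s[1])<150)
        bar=near&(z>120)&(z<165)
        p=W[bar]; print('bar',bar.sum(),rect(p[:,:2]),np.percentile(p[:,2],[5,50,95]))
        top=near&(z>143)&(z<160);p=W[top];print('bartop',top.sum(),rect(p[:,:2]) if top.sum() else 0,p[:,2].mean())
        g=near&(hsv[...,0]>60)&(hsv[...,0]<95)&(hsv[...,1]>90)&(z>45)&(z<75); p=W[g]
        if g.sum(): print('walls',g.sum(),rect(p[:,:2]),np.percentile(p[:,2],[5,50,95]))
        b=reg&(hsv[...,0]>98)&(hsv[...,0]<125)&(hsv[...,1]>110)
        rim=b&(z>78)&(z<95)&(y<0)&(y>-600)
        # largest comp
        nl,l,st,ce=cv2.connectedComponentsWithStats(rim.astype(np.uint8))
        p=W[rim];print('crate rim',rim.sum(),rect(p[:,:2]),np.percentile(p[:,2],[5,50,95]))
        u,v=(290,200) if n=='scene' else (348,200)
        s=W[v,u];print('pan',s)
        pan=(np.hypot(x-s[0],y-s[1])<190)&(abs(z-s[2])<5)&(hsv[...,1]<60);p=W[pan];print('pan',pan.sum(),rect(p[:,:2]),np.median(p[:,2]))
        for nm,(u,v) in dict(mug=(231,265),jar=(278,258),book=(361,272),dial=(290,171),).items():
            if n=='scene':print(nm,W[v,u])
        a=im['color'];u,v=(393,205) if n=='scene' else (300,280)
        cr=cv2.resize(a[v-50:v+50,u-60:u+60],None,fx=5,fy=5,interpolation=cv2.INTER_CUBIC);cv2.imwrite(f'pics/crop_{n}.png',cr)
E
python3 m.py
```

```text
scene
sieve approx [544.28101152 348.08221513  13.12602858]
bar 426 ((562.3336181640625, 332.0250244140625), (175.05874633789062, 24.37930679321289), 9.516252517700195) [131.15371734 150.68484615 155.07245578]
bartop 331 ((561.8902587890625, 332.33782958984375), (174.40447998046875, 23.460832595825195), 9.186781883239746) 151.30225605331222
walls 257 ((563.7523803710938, 332.3081970214844), (163.1527099609375, 172.90379333496094), 9.162631034851074) [46.91881956 58.38145779 64.40351235]
crate rim 1252 ((532.241943359375, -327.61419677734375), (316.8565979003906, 260.331787109375), 86.23528289794922) [78.92816589 83.11547557 87.13868375]
pan [530.71890781  -0.91216162  60.19669076]
pan 3316 ((533.5635986328125, -4.356742858886719), (225.3738250732422, 219.9565887451172), 0.9802924394607544) 60.289253743369265
mug [ 741.99891993 -185.32449293    4.08392074]
jar [780.89230154 -28.62769471 108.62024589]
book [788.50662409 218.02585321  28.65182864]
dial [390.2161607   -4.19016548  47.25266066]
side
sieve approx [562.7677681  329.37776838  27.6461977 ]
bar 763 ((563.76123046875, 333.205078125), (171.51702880859375, 27.6241455078125), 8.792074203491211) [131.92853356 150.67222255 155.75792501]
bartop 552 ((564.0116577148438, 333.3277282714844), (171.15576171875, 27.435651779174805), 8.40400218963623) 151.56589263082128
crate rim 943 ((532.09765625, -330.21197509765625), (332.7626037597656, 259.14141845703125), 86.35511016845703) [79.10359834 85.30985147 89.98887332]
pan [527.29860288  -2.78019214  61.5970727 ]
pan 2996 ((524.3190307617188, -5.476066589355469), (241.33970642089844, 229.60781860351562), 0.8448256254196167) 62.476881441928
```

View pics/crop_scene.png

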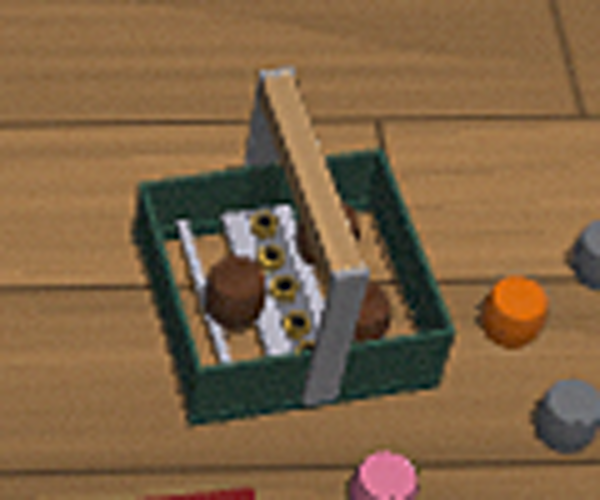

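View pics/crop_side.png

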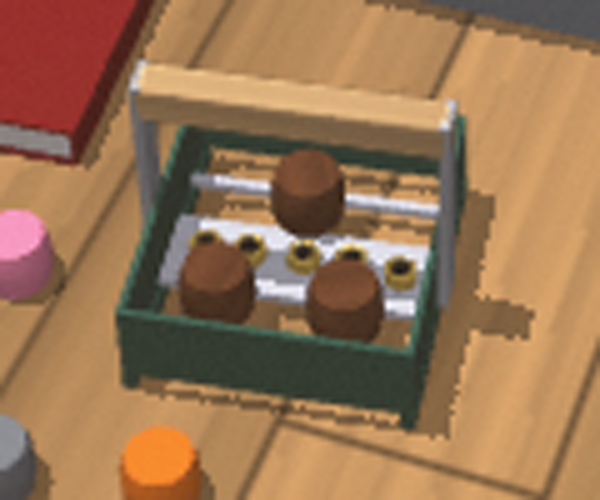

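Both crops match the description: five nuts on the band and three brown knobs, with the bar at about (563, 332.5) and yaw about 9°. I'll move above it now.

Call:
{"fn": "send_rows", "kwargs": {
  "rows": [
    [0,0,0,0.122,1],
    [0,0,0,0.121,1],
    [0.01,-0.018,0,0,1],
    [0.0225,-0.042,0,0,1],
    [0.0225,-0.042,0,0,1]
  ]
}}

```text
t: 0.75
ee_pos: [283.0, -464.6, 302.3]
orientation: [-3.132, -0.248, 0.0]
ft_force: [1.2, 0.7, 0.0]
width: 87.5
```

Call:
{"fn": "send_rows", "kwargs": {
  "rows": [
    [0.0225,-0.042,0,0,1],
    [0.0225,-0.042,0,0,1],
    [0.0225,-0.042,0,0,1],
    [0.0225,-0.042,0,0,1],
    [0.0225,-0.042,0,0,1]
  ]
}}

```text
t: 1.25
ee_pos: [360.9, -238.5, 302.8]
orientation: [3.131, 0.25, 0.001]
ft_force: [0.9, -0.5, 0.2]
width: 87.5
```

Call:
{"fn": "send_rows", "kwargs": {
  "rows": [
    [0.0225,-0.042,0,0,1],
    [0.0225,-0.042,0,0,1],
    [0.0225,-0.042,0,0,1],
    [0.0225,-0.042,0,0,1],
    [0.0225,-0.042,0,0,1]
  ]
}}

```text
t: 1.75
ee_pos: [438.7, -13.1, 303.0]
orientation: [3.131, 0.251, 0.001]
ft_force: [0.1, -1.3, -0.6]
width: 87.4
```

Call:
{"fn": "send_rows", "kwargs": {
  "rows": [
    [0.0225,-0.042,0,0,1],
    [0.0225,-0.042,0,0,1],
    [0.0225,-0.042,0,0,1],
    [0.0225,-0.042,0,0,1],
    [0.0225,-0.042,0,0,1]
  ]
}}

```text
t: 2.25
ee_pos: [516.3, 212.3, 302.7]
orientation: [3.131, 0.251, 0.0]
ft_force: [-0.6, -0.6, 0.3]
width: 88.4
```

Call:
{"fn": "send_rows", "kwargs": {
  "rows": [
    [0.022,-0.037,0,0,1],
    [0.022,-0.037,0,0,1],
    [0.0215,-0.0375,0,0,1],
    [0,0,0.01,0,1],
    [0,0,0,0,1]
  ]
}}

```text
t: 2.75
ee_pos: [562.0, 330.7, 290.6]
orientation: [3.13, 0.253, -0.005]
ft_force: [-0.1, -1.5, 0.0]
width: 87.7
```

```bash
python3 - <<'E'
from h import *
o=telemetry.get_obs();print(o['ee_pos'],o['orientation'],o['qpos'])
im=snap('wrist','wrist1.png');W=world(im)
b=(W[...,2]>143)&(W[...,2]<160)&(abs(W[...,0]-563)<120)&(abs(W[...,1]-332)<60)
r=cv2.minAreaRect(W[b][:,:2].astype(np.float32));print(r,b.sum(),np.median(W[b][:,2]))
E
```

```text
[561.96451599 330.74304202 290.57439836] [ 3.12968683  0.25296742 -0.00493106] [ 5.13783296e-01  4.76659768e-01  1.57377355e+00 -2.47870040e-04
  1.09472167e+00  1.92338759e+00]
((572.422119140625, 333.4782409667969), (150.13787841796875, 22.047361373901367), 9.125471115112305) 5020 151.6090619536564
```

View pics/wrist1.png

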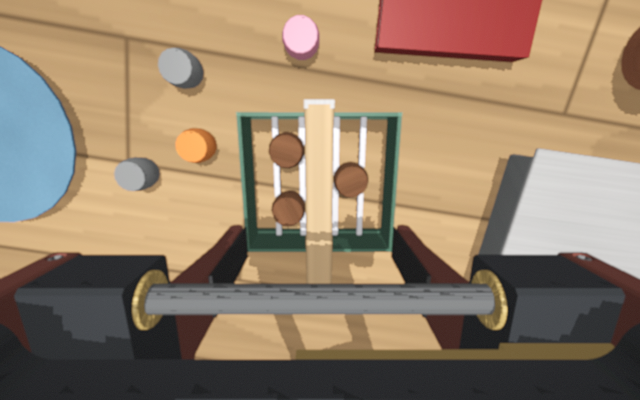

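The wrist view shows the bar between the open fingers (columns 305–333), aligned with the tool. Descending and gripping.

Call:
{"fn": "send_rows", "kwargs": {
  "rows": [
    [0.0005,-0.001,0.03,0,1],
    [0,0,0.03,0,1],
    [0,0,0.02,0,1],
    [0,0,0.01,0,1],
    [0,0,0,0,1]
  ]
}}

```text
t: 3.3
ee_pos: [562.6, 330.3, 201.7]
orientation: [3.131, 0.249, -0.004]
ft_force: [-1.0, 0.5, 0.3]
width: 88.0
```

Call:
{"fn": "send_rows", "kwargs": {
  "rows": [
    [0,0,0,0,-1],
    [0,0,0,0,-1],
    [0,0,0,0,-1],
    [0,0,0,0,-1],
    [0,0,0,0,-1]
  ]
}}

```text
t: 3.8
ee_pos: [563.4, 331.9, 203.1]
orientation: [-3.131, -0.251, -0.001]
ft_force: [0.2, -0.3, 0.0]
width: 51.3
```

Call:
{"fn": "send_rows", "kwargs": {
  "rows": [
    [0,0,0.001,0,-1],
    [0,0,0,0,-1],
    [0,0,0,0,-1],
    [0,0,0,0,-1],
    [0,0,0,0,-1]
  ]
}}

```text
t: 4.3
ee_pos: [563.3, 331.5, 201.5]
orientation: [3.131, 0.251, -0.0]
ft_force: [1.2, -2.1, -1.3]
width: 22.0
```

Call:
{"fn": "send_rows", "kwargs": {
  "rows": [
    [0,0,0,0,-1],
    [0,0,0,0,-1],
    [0,0,0,0,-1],
    [0,0,0,0,-1],
    [0,0,0,0,-1]
  ]
}}

```text
t: 4.8
ee_pos: [563.2, 331.6, 201.5]
orientation: [3.131, 0.251, -0.0]
ft_force: [1.2, -1.6, -2.1]
width: 21.8
```

Call:
{"fn": "send_rows", "kwargs": {
  "rows": [
    [0,0,-0.003,0,-1],
    [0,0,-0.007,0,-1],
    [0,0,-0.011,0,-1],
    [0,0,-0.014,0,-1],
    [0,0,-0.016,0,-1]
  ]
}}

```text
t: 5.3
ee_pos: [563.2, 331.8, 254.1]
orientation: [-3.131, -0.251, -0.0]
ft_force: [0.2, 0.1, -5.5]
width: 21.3
```

Call:
{"fn": "send_rows", "kwargs": {
  "rows": [
    [0,0,-0.016,0,-1],
    [0,0,-0.014,0,-1],
    [0,0,-0.011,0,-1],
    [0,0,-0.006,0,-1],
    [0,0,-0.002,0,-1]
  ]
}}

```text
t: 5.8
ee_pos: [563.4, 331.8, 302.5]
orientation: [-3.131, -0.251, -0.001]
ft_force: [0.3, -1.1, -6.3]
width: 21.9
```

```bash
python3 - <<'E'
from h import *
o=telemetry.get_obs();print(o)
im=snap('side','side2.png');W=world(im)
u,v=map(int,proj(im,[563,332,120]));a=im['color'][max(0,v-70):v+70,u-90:u+90]
cv2.imwrite('pics/side2c.png',cv2.resize(a,None,fx=4,fy=4))
E
```

```text
{'t': 5.8, 'qpos': array([5.14025364e-01, 4.65149567e-01, 1.56259744e+00, 2.43603086e-05,
       1.11283246e+00, 1.92501559e+00]), 'qvel': array([-1.79569492e-04, -4.46354339e-03, -2.04884801e-03, -5.90714267e-04,
        2.71182577e-02,  9.70603968e-05]), 'joint_torque': array([-2.58488682e-03, -6.15036750e+01, -3.03263390e+01, -2.11840510e-03,
       -1.69834803e-02,  9.93063645e-05]), 'ee_pos': array([563.43220095, 331.81688191, 302.5360873 ]), 'orientation': array([-3.13112570e+00, -2.50703345e-01, -1.42923660e-03]), 'ft_force': array([ 0.33162881, -1.08309048, -6.25466902]), 'moment': array([ 0.05825238, -0.01102395, -0.04249789]), 'width': 21.94887944772471}
```

View pics/side2c.png

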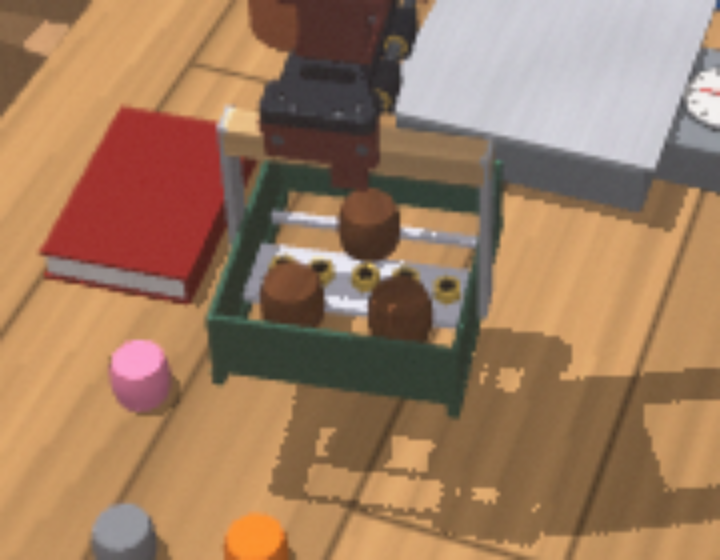

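Lifted level, nuts still on the band and knobs standing. Carrying slowly to the crate, turning to its yaw first.

Call:
{"fn": "send_rows", "kwargs": {
  "rows": [
    [0,0,0,0.025,-1],
    [0,0,0,0.055,-1],
    [0,0,0,0.067,-1],
    [0,0,0,0.055,-1],
    [0,0,0,0.025,-1]
  ]
}}

```text
t: 6.35
ee_pos: [563.0, 331.6, 300.7]
orientation: [3.139, -0.109, -0.002]
ft_force: [0.2, -0.1, -5.9]
width: 22.0
```

Call:
{"fn": "send_rows", "kwargs": {
  "rows": [
    [0,0.004,0,0,-1],
    [0,0.008,0,0,-1],
    [0,0.012,0,0,-1],
    [0,0.016,0,0,-1],
    [0,0.02,0,0,-1]
  ]
}}

```text
t: 6.85
ee_pos: [559.1, 270.4, 301.7]
orientation: [3.14, -0.105, 0.0]
ft_force: [1.0, 0.8, -5.2]
width: 22.1
```

Call:
{"fn": "send_rows", "kwargs": {
  "rows": [
    [0.0006,0.024,0,0,-1],
    [0.0006,0.028,0,0,-1],
    [0.0006,0.03,0,0,-1],
    [0.0006,0.03,0,0,-1],
    [0.0006,0.03,0,0,-1]
  ]
}}

```text
t: 7.35
ee_pos: [552.1, 127.4, 302.0]
orientation: [3.14, -0.106, 0.0]
ft_force: [0.2, -0.0, -5.1]
width: 21.5
```

Call:
{"fn": "send_rows", "kwargs": {
  "rows": [
    [0.001,0.03,0,0,-1],
    [0.001,0.03,0,0,-1],
    [0.001,0.03,0,0,-1],
    [0.001,0.03,0,0,-1],
    [0.001,0.03,0,0,-1]
  ]
}}

```text
t: 7.85
ee_pos: [546.6, -22.5, 302.0]
orientation: [3.14, -0.107, 0.001]
ft_force: [1.0, 0.2, -6.7]
width: 21.9
```

Call:
{"fn": "send_rows", "kwargs": {
  "rows": [
    [0.001,0.03,0,0,-1],
    [0.001,0.03,0,0,-1],
    [0.001,0.03,0,0,-1],
    [0.001,0.03,0,0,-1],
    [0,0.03,0,0,-1]
  ]
}}

```text
t: 8.35
ee_pos: [540.3, -172.3, 302.0]
orientation: [3.139, -0.107, 0.001]
ft_force: [0.9, 0.3, -5.6]
width: 21.7
```

Call:
{"fn": "send_rows", "kwargs": {
  "rows": [
    [0,0.03,0,0,-1],
    [0,0.029,0,0,-1],
    [0,0.026,0,0,-1],
    [0,0.022,0,0,-1],
    [0,0.018,0,0,-1]
  ]
}}

```text
t: 8.85
ee_pos: [531.7, -296.9, 301.9]
orientation: [3.139, -0.108, 0.0]
ft_force: [0.4, 0.6, -5.2]
width: 21.8
```

Call:
{"fn": "send_rows", "kwargs": {
  "rows": [
    [0,0.014,0,0,-1],
    [0,0.009,0,0,-1],
    [0,0.006,0,0,-1],
    [0,0.003,0,0,-1],
    [0,0,0,0,-1]
  ]
}}

```text
t: 9.35
ee_pos: [531.1, -326.4, 301.6]
orientation: [-3.14, 0.105, 0.0]
ft_force: [0.4, 0.3, -5.5]
width: 22.1
```

```bash
cat > look.py <<'E'
import sys
from h import *
def look(n,p,fn,hw=75,f=5):
    im=snap(n);u,v=map(int,proj(im,p));v0,u0=max(0,v-hw),max(0,u-hw)
    a=im['color'][v0:v+hw,u0:u+hw]
    a=cv2.resize(a,None,fx=f,fy=f)[:600,:800];cv2.imwrite('pics/'+fn,a);print(n,(u0,v0))
    return im
tag=sys.argv[1]
o=telemetry.get_obs();p=o['ee_pos']-[0,0,180];print(o['t'],o['ee_pos'],o['orientation'],o['ft_force'],o['width'])
for n in sys.argv[2:]: look(n,p,f'{n}{tag}.png',60)
E
python3 look.py 3 side scene
```

```text
9.35 [ 531.07519607 -326.38848614  301.60476591] [-3.13961444e+00  1.05139086e-01  2.60415772e-04] [ 0.39839613  0.3208666  -5.48949729] 22.07156658431424
side (314, 71)
scene (127, 129)
```

View pics/side3.png

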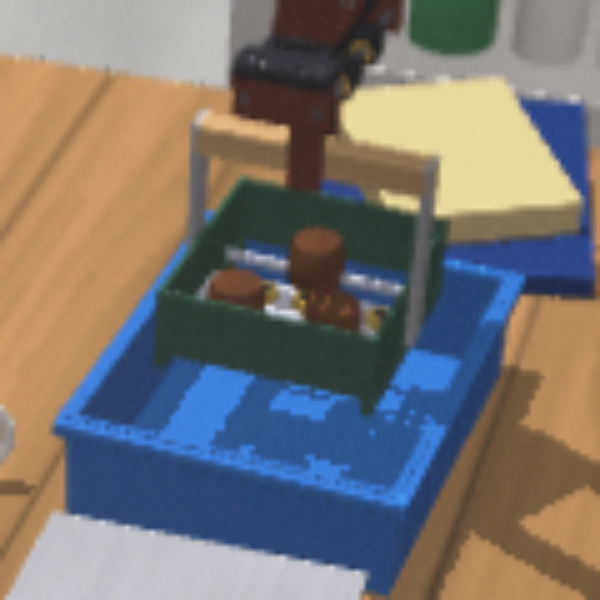

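View pics/scene3.png

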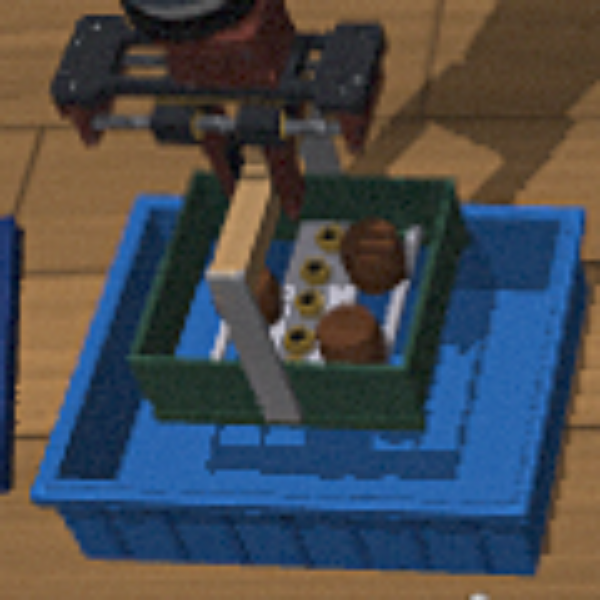

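The sieve is centred over the crate with the nuts on the band. I'll start shaking moderately along tool y.

Call:
{"fn": "send_rows", "kwargs": {
  "rows": [
    [0,0.03,0,0,-1],
    [0,-0.03,0,0,-1],
    [0,-0.03,0,0,-1],
    [0,0.03,0,0,-1],
    [0,0.03,0,0,-1]
  ]
}}

```text
t: 9.95
ee_pos: [529.8, -354.9, 302.1]
orientation: [-3.14, 0.099, -0.0]
ft_force: [0.5, 0.2, -4.5]
width: 21.6
```

Call:
{"fn": "send_rows", "kwargs": {
  "rows": [
    [0,-0.03,0,0,-1],
    [0,-0.03,0,0,-1],
    [0,0.03,0,0,-1],
    [0,0.03,0,0,-1],
    [0,-0.03,0,0,-1]
  ]
}}

```text
t: 10.45
ee_pos: [531.5, -331.3, 302.4]
orientation: [3.135, -0.111, 0.005]
ft_force: [1.1, 1.7, -3.6]
width: 21.5
```

```bash
python3 look.py 4 side scene
```

```text
10.45 [ 531.52071844 -331.28607049  302.39389209] [ 3.1352904  -0.11078139  0.00460149] [ 1.06873664  1.65154275 -3.55196035] 21.54449420719425
side (314, 70)
scene (126, 129)
```

View pics/side4.png

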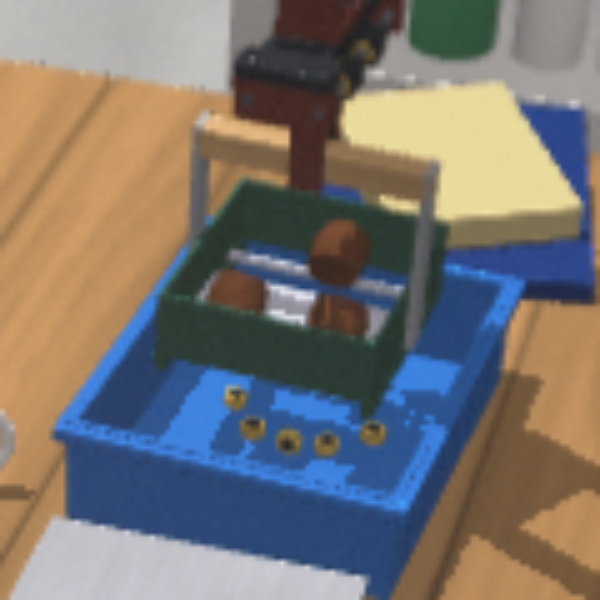

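View pics/scene4.png

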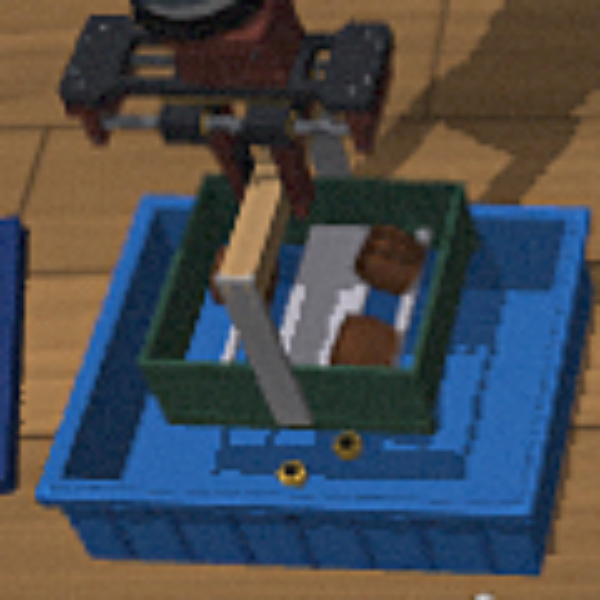

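All five nuts are in the crate, at side crop (235,397), (252,428), (288,442), (327,444) and (373,433). The three knobs are still in the sieve. I'll let it settle, recheck and refine the pan pose.

Call:
{"fn": "send_rows", "kwargs": {
  "rows": [
    [0,0,0,0,-1],
    [0,0,-0.005,0,-1],
    [0,0,-0.005,0,-1],
    [0,0,0,0,-1],
    [0,0,0,0,-1]
  ]
}}

```text
t: 11.05
ee_pos: [531.1, -326.8, 312.1]
orientation: [3.139, -0.106, 0.001]
ft_force: [-0.5, -0.7, -4.3]
width: 22.0
```

```bash
python3 look.py 5 side; python3 - <<'E'
from h import *
for n in('scene','side'):
    im=snap(n,n+'5f.png');W=world(im);hsv=cv2.cvtColor(im['color'],cv2.COLOR_BGR2HSV)
    m=((abs(W[...,2]-61)<7)&(abs(W[...,0]-531)<150)&(abs(W[...,1]+4)<150)&(hsv[...,1]<60)).astype(np.uint8)
    m=cv2.morphologyEx(m,cv2.MORPH_OPEN,np.ones((5,5)))
    k,l,s,c=cv2.connectedComponentsWithStats(m);i=1+s[1:,4].argmax();p=W[l==i]
    r=cv2.minAreaRect(p[:,:2].astype(np.float32));print(n,r,np.median(p[:,2]))
    a=np.deg2rad(1);q=p[:,:2]@np.array([[np.cos(a),-np.sin(a)],[np.sin(a),np.cos(a)]])
    lo,hi=np.percentile(q,[.7,99.3],axis=0);print('pct',lo,hi,(lo+hi)/2,hi-lo, 'mean',p.mean(0))
    nn=(abs(W[...,0]-531)<115)&(abs(W[...,1]+329)<145)&(hsv[...,0]>15)&(hsv[...,0]<32)&(hsv[...,1]>100)&(W[...,2]<30)
    k,l,s,c=cv2.connectedComponentsWithStats(nn.astype(np.uint8));print([(c[j].round(),W[l==j].mean(0).round()) for j in range(1,k) if s[j,4]>2])
E
```

```text
11.05 [ 531.12235731 -326.78975858  312.09482778] [ 3.13940120e+00 -1.05718953e-01  1.05748685e-03] [-0.4790905  -0.66962856 -4.30960869] 21.987553327163294
side (314, 69)
scene ((532.83447265625, -4.1463470458984375), (224.46559143066406, 219.6794891357422), 1.033328652381897) 60.35599821524694
pct [ 425.78257985 -121.18222109] [643.15757294  94.30019917] [534.47007639 -13.44101096] [217.37499309 215.48242026] mean [539.32236714  -4.54109945  60.36374155]
[(array([195., 218.]), array([ 562., -323.,   11.])), (array([184., 223.]), array([ 584., -356.,   13.])), (array([149., 241.]), array([ 643., -467.,   -4.]))]
side ((535.1195068359375, -4.903083801269531), (221.6982879638672, 227.18231201171875), 0.7335383296012878) 62.572526372324944
pct [ 426.36594562 -122.83138028] [641.38414993  95.26304277] [533.87504777 -13.78416876] [215.01820431 218.09442305] mean [532.14882808   2.17455876  62.53596836]
[(array([360., 150.]), array([ 585., -355.,   14.])), (array([364., 155.]), array([ 560., -322.,   15.])), (array([388., 157.]), array([ 475., -345.,   14.])), (array([372., 157.]), array([ 529., -312.,   21.])), (array([379., 159.]), array([ 504., -317.,   15.]))]
```

View pics/side5.png

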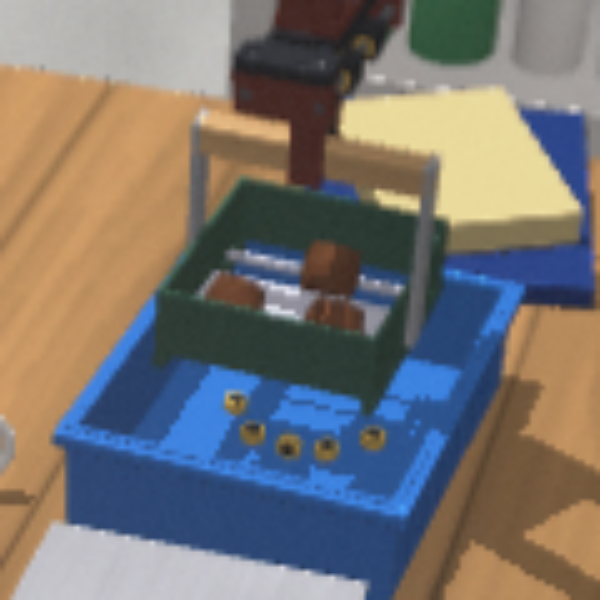

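View pics/scene5f.png

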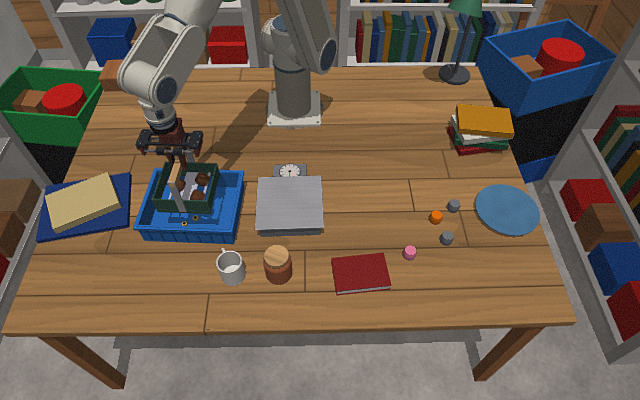

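The wide view shows the other objects in place, and all five nuts are still on the crate floor. Carrying to the pan at about (534, −4.5), yaw about 1°.

Call:
{"fn": "send_rows", "kwargs": {
  "rows": [
    [0,0,0,-0.012,-1],
    [0,0,0,-0.03,-1],
    [0,0,0,-0.03,-1],
    [0,0,0,-0.012,-1],
    [0,0,0,0,-1]
  ]
}}

```text
t: 11.7
ee_pos: [531.0, -326.5, 311.6]
orientation: [-3.141, -0.027, 0.0]
ft_force: [0.1, 0.2, -4.5]
width: 21.8
```

Call:
{"fn": "send_rows", "kwargs": {
  "rows": [
    [0,-0.004,0,0,-1],
    [0,-0.008,0,0,-1],
    [0,-0.012,0,0,-1],
    [0,-0.016,0,0,-1],
    [0,-0.02,0,0,-1]
  ]
}}

```text
t: 12.2
ee_pos: [529.9, -265.1, 311.7]
orientation: [-3.141, -0.026, 0.0]
ft_force: [0.5, 0.9, -5.2]
width: 22.0
```

Call:
{"fn": "send_rows", "kwargs": {
  "rows": [
    [0.001,-0.024,0,0,-1],
    [0.002,-0.026,0,0,-1],
    [0.002,-0.026,0,0,-1],
    [0.002,-0.026,0,0,-1],
    [0.001,-0.026,0,0,-1]
  ]
}}

```text
t: 12.7
ee_pos: [535.5, -135.9, 311.9]
orientation: [-3.141, -0.028, -0.0]
ft_force: [-0.4, 0.7, -4.7]
width: 21.6
```

Call:
{"fn": "send_rows", "kwargs": {
  "rows": [
    [0,-0.026,0,0,-1],
    [0,-0.024,0,0,-1],
    [0,-0.022,0,0,-1],
    [0,-0.018,0,0,-1],
    [0,-0.014,0,0,-1]
  ]
}}

```text
t: 13.2
ee_pos: [533.4, -32.1, 311.8]
orientation: [-3.141, -0.029, 0.0]
ft_force: [1.3, -0.1, -3.9]
width: 21.8
```

Call:
{"fn": "send_rows", "kwargs": {
  "rows": [
    [0,-0.011,0,0,-1],
    [0,-0.008,0,0,-1],
    [0,-0.006,0,0,-1],
    [0,-0.004,0,0,-1],
    [0,-0.001,0,0,-1]
  ]
}}

```text
t: 13.7
ee_pos: [533.6, -4.4, 311.6]
orientation: [3.141, 0.026, -0.0]
ft_force: [0.1, 0.6, -4.5]
width: 21.8
```

```bash
python3 look.py 6 side scene
```

```text
13.7 [533.62612949  -4.39791417 311.63438773] [ 3.14144346e+00  2.62426991e-02 -1.05937414e-04] [ 0.12894261  0.58998947 -4.46783341] 21.792249182778356
side (286, 121)
scene (227, 126)
```

View pics/side6.png

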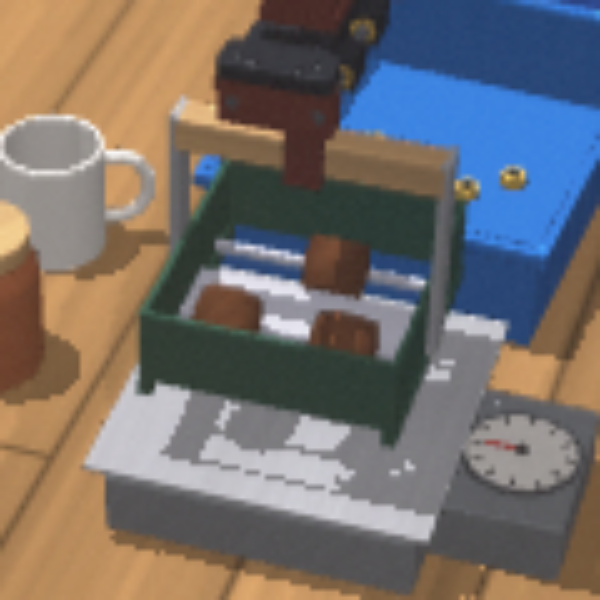

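View pics/scene6.png

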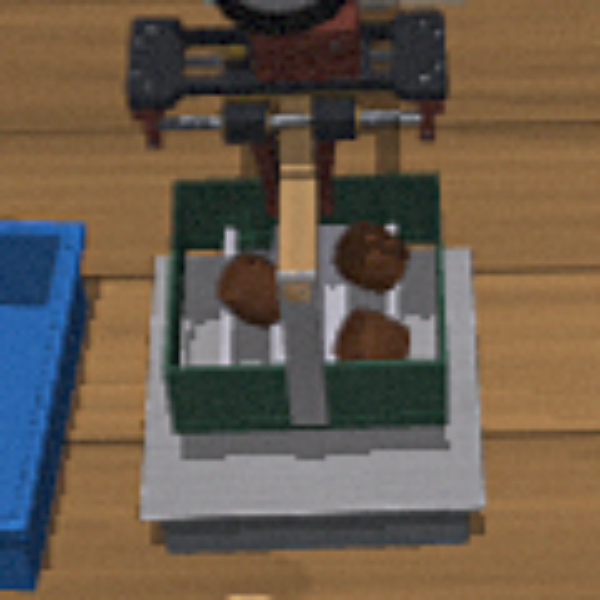

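Over the pan centre with three knobs aboard. Lowering gently; contact is expected at TCP z of about 262.

Call:
{"fn": "send_rows", "kwargs": {
  "rows": [
    [0,0,0.004,0,-1],
    [0,0,0.009,0,-1],
    [0,0,0.011,0,-1],
    [0,0,0.009,0,-1],
    [0,0,0.005,0,-1]
  ]
}}

```text
t: 14.3
ee_pos: [533.0, -4.6, 272.0]
orientation: [-3.141, -0.026, 0.004]
ft_force: [-0.5, -0.1, -4.6]
width: 21.6
```

Call:
{"fn": "send_rows", "kwargs": {
  "rows": [
    [0,0,0.003,0,-1],
    [0,0,0.002,0,-1],
    [0,0,0.002,0,-1],
    [0,0,0.002,0,-1],
    [0,0,0,0,-1]
  ]
}}

```text
t: 14.8
ee_pos: [533.8, -4.5, 264.8]
orientation: [-3.141, -0.026, -0.001]
ft_force: [0.6, 0.3, -3.8]
width: 21.8
```

Call:
{"fn": "send_rows", "kwargs": {
  "rows": [
    [0,0,0.001,0,-1],
    [0,0,0.001,0,-1],
    [0,0,0.001,0,-1],
    [0,0,0.001,0,-1],
    [0,0,0,0,-1]
  ]
}}

```text
t: 15.3
ee_pos: [534.0, -4.5, 260.9]
orientation: [-3.141, -0.026, -0.002]
ft_force: [1.3, 0.9, -0.2]
width: 21.8
```

Call:
{"fn": "send_rows", "kwargs": {
  "rows": [
    [0,0,0.001,0,-1],
    [0,0,0.001,0,-1],
    [0,0,0,0,-1],
    [0,0,0,0,-1],
    [0,0,0,0,-1]
  ]
}}

```text
t: 15.8
ee_pos: [533.9, -4.5, 258.9]
orientation: [-3.141, -0.026, -0.001]
ft_force: [3.3, 0.5, 1.7]
width: 21.6
```

Call:
{"fn": "send_rows", "kwargs": {
  "rows": [
    [0,0,-0.001,0,-1],
    [0,0,0,0,-1],
    [0,0,0,0,-1],
    [0,0,0,0,-0.4],
    [0,0,0,0,-0.3]
  ]
}}

```text
t: 16.3
ee_pos: [532.8, -4.5, 259.2]
orientation: [3.141, 0.026, -0.003]
ft_force: [-0.1, 0.4, -0.3]
width: 29.8
```

Call:
{"fn": "send_rows", "kwargs": {
  "rows": [
    [0,0,0,0,-0.2],
    [0,0,0,0,0],
    [0,0,0,0,0.3],
    [0,0,0,0,0.6],
    [0,0,0,0,1]
  ]
}}

```text
t: 16.8
ee_pos: [533.6, -4.5, 259.6]
orientation: [-3.141, -0.026, 0.0]
ft_force: [-0.5, 0.7, -0.3]
width: 64.0
```

Call:
{"fn": "send_rows", "kwargs": {
  "rows": [
    [0,0,0,0,1],
    [0,0,0,0,1],
    [0,0,0,0,1],
    [0,0,0,0,1],
    [0,0,0,0,1]
  ]
}}

```text
t: 17.3
ee_pos: [533.6, -4.5, 259.7]
orientation: [-3.141, -0.026, -0.0]
ft_force: [0.1, 0.3, 0.1]
width: 87.6
```

```bash
python3 look.py 7 side scene
```

```text
17.3 [533.60718836  -4.46812285 259.68716848] [-3.14147261e+00 -2.64273415e-02 -2.27520153e-05] [0.08583263 0.34733088 0.06288237] 87.6184341443757
side (286, 134)
scene (228, 137)
```

View pics/scene7.png

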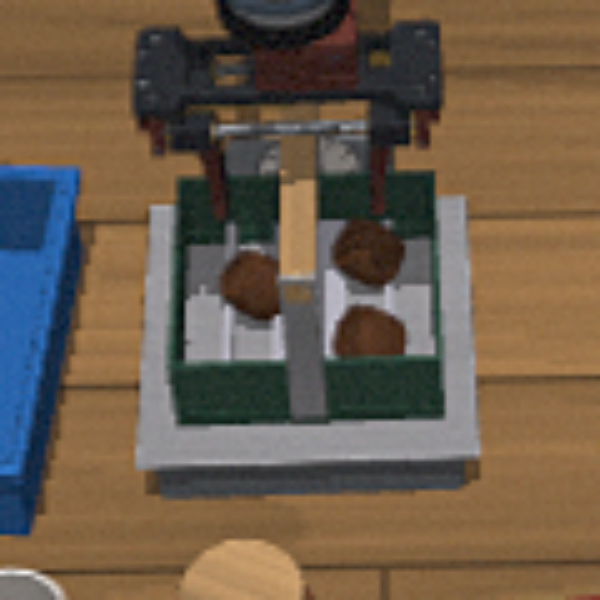

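The sieve is on the pan with the fingers open and clear of the bar. Retreating straight up.

Call:
{"fn": "send_rows", "kwargs": {
  "rows": [
    [0,0,-0.01,0,1],
    [0,0,-0.03,0,1],
    [0,0,-0.04,0,1],
    [0,0,-0.04,0,1],
    [0,0,-0.04,0,1]
  ]
}}

```text
t: 17.9
ee_pos: [533.3, -4.5, 422.1]
orientation: [3.141, 0.026, 0.001]
ft_force: [0.5, 0.5, -0.5]
width: 87.8
```

Call:
{"fn": "send_rows", "kwargs": {
  "rows": [
    [-0.03,0,-0.02,0,1],
    [-0.04,0,0,0,1],
    [-0.03,0,0,0,1],
    [0,0,0,0,1],
    [0,0,0,0,1]
  ]
}}

```text
t: 18.4
ee_pos: [433.6, -6.2, 440.7]
orientation: [3.141, 0.026, 0.004]
ft_force: [0.6, 0.6, -0.7]
width: 87.8
```

```bash
python3 - <<'E'
from h import *
print(telemetry.get_obs()['t'])
for n in('scene','side'):
    im=snap(n,n+'9.png');W=world(im);x,y,z=W[...,0],W[...,1],W[...,2];hsv=cv2.cvtColor(im['color'],cv2.COLOR_BGR2HSV)
    near=np.hypot(x-534,y+4)<120
    g=near&(hsv[...,0]>60)&(hsv[...,0]<95)&(hsv[...,1]>90)&(z>110);p=W[g]
    print(n,'walls',cv2.minAreaRect(p[:,:2].astype(np.float32)),p[:,2].max())
    b=near&(z>195)&(z<225);p=W[b];print('bar',cv2.minAreaRect(p[:,:2].astype(np.float32)),np.median(p[:,2]))
im=snap('side');a=cv2.resize(im['color'][60:260,230:470],None,fx=3,fy=3);cv2.imwrite('pics/side9c.png',a)
E
```

```text
18.4
scene walls ((522.7372436523438, -2.0137100219726562), (186.50164794921875, 167.5766143798828), 1.1986651420593262) 542.5383407805481
bar ((534.9542236328125, -2.730855941772461), (172.4518585205078, 20.558393478393555), 0.5515850186347961) 207.64122949250924
side walls ((458.3515930175781, -9.955711364746094), (1.6224770545959473, 157.47451782226562), 1.0905710458755493) 120.4124339745481
bar ((534.5034790039062, -2.8849658966064453), (170.61593627929688, 31.75444793701172), 1.0553168058395386) 207.9425516517469
```

View pics/side9c.png

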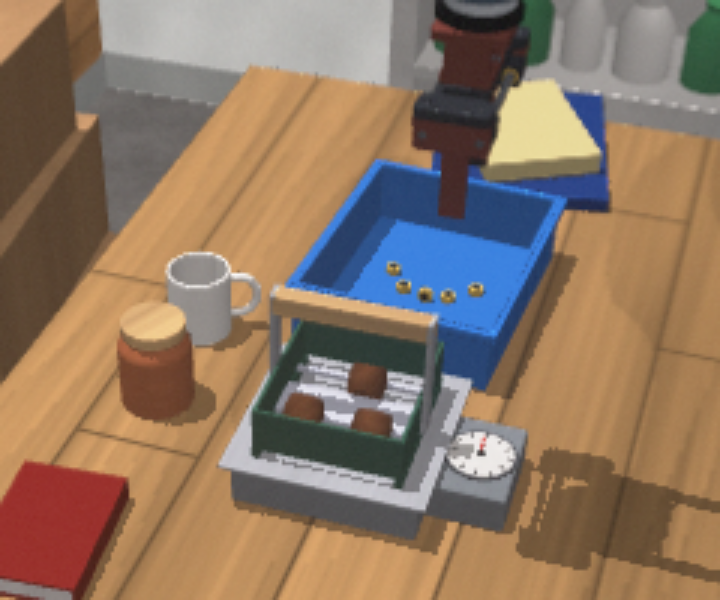

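View pics/scene9.png

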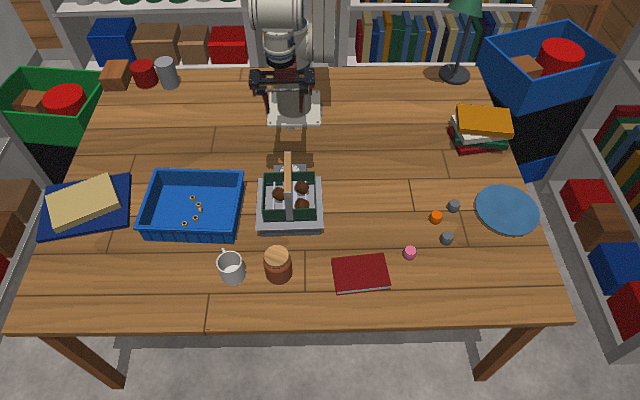

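The last pictures show five nuts in the crate, at side crop (393,268), (403,286), (425,295), (447,296) and (475,290). The three knobs are in the sieve, which sits centred on the pan with the dial deflected. The mug, jar and book haven't moved, so I'm handing in.

```bash
python3 -c "
from workcell import ctrl
print(ctrl.close_job())"
```

```text
the job is handed in; nothing more can be done
None
```

The job is done and handed in at about 18.5 s of the 64 s allowed. I lifted the sieve by its bar, shook it over the blue crate with about 1 s of 60 mm strokes, then set it down on the scale's pan and let go.

- **Nuts and knobs:** the last pictures show all five brass nuts on the crate floor and all three dark knobs in the sieve. One knob tipped over during the shaking, but it stayed in the sieve.
- **Placing:** the bar measured (535, −3) mm against my pan-centre estimate of (534, −4.5) mm. The bar top was at about 208 mm, which fits the pan being pressed down about 4 mm, and the dial had moved.
- **Surroundings:** the gripper was clear of everything at the end. The mug, jar and book look unmoved.
- **Check that failed:** the automatic check of the sieve walls gave unusable numbers in both final views, once because it picked up parts of the robot. I relied on the bar measurement and the pictures instead.

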